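Run a thumbscrew down on a test tile with fingertip strokes

TASK

Push the blue test tile with the fingertips until it sits fully home against the stop at the back of the clamp. Then turn the clamp's loose thumbscrew clockwise (seen from above) with repeated fingertip strokes on the orange faces of its wings, until it has run all the way down and stops on the tile. Do not pinch or lift anything, leave the jar, spoon rest and caliper where they are, and finish with the hand clear.

Things in the scene. Friction and masses are not known exactly. Their poses are not given: they have to be found in the camera images.
- clamp: Fixed aluminium clamp on the walnut board. Origin on its thumbscrew's vertical axis, at its underside (= board top); x points from the open front (robot side) to the back, z up. Bed 14 mm high, 122 mm wide, from x = -74 to 88 mm; side rails (to z = 21 mm) guide the tile with 2 mm play. A flat arm over the tile (30 mm wide, x = -15 to 72 mm, z = 35 to 49 mm) carries the thumbscrew.
- clamp_stop (a point): Middle of the front face of the dark steel stop that crosses the bed, at x = 40, y = 0, z = 20 mm in the clamp's frame; the tile's back edge meets it. The stop rises to z = 26 mm.
- clamp_pillar (a point): Centre of the top of the clamp's steel pillar, 24 mm in diameter, standing upright at x = 72, y = 0 mm in the clamp's frame, top at z = 165 mm. A hand has room at the front and sides of the screw, but not between screw and pillar.
- tile: Loose cobalt blue ceramic tile flat on the clamp's bed, 120 mm (its x) by 100 mm by 10 mm, 0.19 to 0.35 kg. Origin at the centre of its underside, axes parallel to the clamp's. It starts 15 to 32 mm short of the stop and slides to the clamp's +x; home, its origin is at x = -20 mm in the clamp's frame, its front edge (x = -80 mm) still 6 mm out beyond the bed.
- screw (a joint): Turn of the thumbscrew in rad: grows clockwise seen from above, from 0 (raised) to 5.6, its firm end stop, where its rubber pad bears on the tile. Starts anywhere from 0 to 1.5. It sinks 6 mm per turn, turns against a slight friction (0.02 N m) and stays where it is left.
- screw_drive: Orange halves of the thumbscrew's two upright wings (80 mm tip to tip, 7 mm thick, hub 16 mm across). Origin on the screw axis, 63 mm (fully down) to 68 mm above the clamp's underside; x along the wings, z up; turns and sinks with the screw. Orange faces, to be pushed: y = +3.5 mm on the wing at +x, y = -3.5 mm on the wing at -x. They span z = -10 to 12 mm.
- screw_back: Bare aluminium halves of the same two wings, on their opposite, trailing faces, z = -10 to 10 mm. Same origin and axes as the orange halves.
- jar: Closed glass jar with metal cap, 54 mm diameter, 72 mm high, on the board beside the clamp; origin at the centre of its underside. To be left alone.
- spoon_rest: White ceramic spoon rest, about 115 x 70 mm, 14 mm high, on the board beside the clamp; origin under its middle. To be left alone.
- caliper: Plastic caliper lying flat on the board, 150 mm long (its x), 50 mm wide, 9 mm thick; origin under its beam's middle. To be left alone.
Not all that is in view belongs to the job. Of the things like the tile, leave any that is pink; of the rest the smaller one is meant.

How it is judged:
On the way, in this order (a step that is already met when the one before it is completed fails the run):
1. the tile has been pushed home against the stop (within 3.5 mm) (x of tile in the frame of clamp above -0.0235 m), for 0.2 s.
2. the thumbscrew has been run down onto the tile (within 0.3 rad of its end stop) (value of joint screw above 5.3 rad), for 0.2 s.
At the end, for the whole second after the job is handed in: The tile lies flat on the bed within 3.5 mm of the stop, the thumbscrew is within 0.3 rad of its end stop (joint above 5.3 rad), and both are at rest (x of tile in the frame of clamp above -0.0235 m and z of tile in the frame of clamp below 0.017 m and value of joint screw above 5.3 rad and linear speed of tile below 0.01 m/s and velocity of joint screw between -0.1 and 0.1 rad/s); the robot touches nothing.
It fails at once if the tile is lifted or tipped off the clamp's bed (z of tile in the frame of clamp above 0.022 m or angle between tile's own z axis and vertical above 0.15 rad).
It fails at once if the thumbscrew is pinched: fingers press on its orange faces and on its bare metal faces (more than 2 N each) at the same time (contact force between each of screw_drive, screw_back and the fingers above 2 N).
It fails at once if the glass jar is moved more than 20 mm (distance of jar from where it was at the start of the episode above 0.02 m).
It fails at once if the spoon rest is moved more than 20 mm (distance of spoon_rest from where it was at the start of the episode above 0.02 m).
It fails at once if the caliper is moved more than 20 mm (distance of caliper from where it was at the start of the episode above 0.02 m).
It also fails if it takes over 58 s, if anything falls off the work surface, if the arm or the gripper's body presses on something with over 40 N, if the wrist force passes 120 N, or if a joint passes its speed limit or range.

ROBOT

A 7-joint arm with a two-finger parallel gripper is mounted at the origin on the work surface. World frame = base frame: x ahead of the robot, y to its left, z up, the work surface at z = 0. Lengths are in m, angles in rad, forces in N, time in s.
With the tool pointing down it reaches from about 0.4 to 0.85 m from the base axis. Payload 10.4 kg.
Tool frame: the origin (TCP) lies on the front face of the gripper's body, between the roots of the fingers; the fingertips stand 73 mm ahead of it and the grasp point (between the pads) lies 54 mm ahead of it; z points along the fingers, y is the line along which they close (so a half turn about z gives the same grasp; the last joint's range is limited). The gripper opens to 85 mm and grips with 20 to 120 N. Pads are 22 mm wide; open, the fingers measure 114 mm over their backs; the gripper's body (76 mm by 85 mm) begins 54 mm behind the grasp point. The pads swing forward as they close: fully open they stand 13 mm farther back than shut.
Start: joints at [1.143, 0.332, -0.065, 1.46, 0.022, 1.35, -0.088], TCP at [0.246, -0.574, 0.304] pointing down, gripper open.
Joint ranges: [-2.6, 2.6], [-0.5, 2.12], [-1.47, 1.34], [0.16, 2.42], [-1.27, 4.41], [0.06, 2.06], [-2.6, 2.6]. Speed limits (rad/s): [2.22, 2.22, 2.79, 2.79, 3.14, 3.14, 3.14].

INTERFACE

Orientations are given as a unit quaternion [x, y, z, w].
In Python, from workcell import manip gives the robot as it stands.
- The arm moves only by the shell command python3 -m jog 'ROWS' [FORCE]. ROWS is JSON, a list of rows, each an object with "grip": the gripper command: -1 is fully open, 1 is shut, values between are in proportion; "slide": the shift along the tool's x, y, z in cm, a list of three; "yaw": the turn about the tool's z in rad. A call has 1 to 8 rows; each row shifts and turns the commanded pose from where the row before left it, along the tool's axes as they then stand; what a row does not reach is not made up. A row lasts 1/10 s, in which the tool goes at most 50 mm and 8.59 degrees, less where a joint would pass 70% of its speed; a pose out of reach is approached as far as the arm can. A call with a gripper value outside its range is refused whole. The fingers move at their own pace and stop on an object; FORCE is the grip in N (left out, the last holds). Time passes only in rows, so rows that do not move let the fingers close. It gives the time, the measured TCP pose, the force, the opening and the grip force at its end, in the units of the state.
- manip.get_obs(): the state, without advancing time (a new reading comes with each control period).
- manip.camera(name): name is "scene" or "top" or "wrist"; returns the picture (420x560x3 uint8, blue, green, red); there is no depth.
- manip.calibration(name): a dict with "vfov" (degrees; the focal length in pixels is half the picture's height over the tangent of half this angle, whatever the lens; pixels are square), "cx", "cy" (the principal point, pixels), "k1" (the pictures are not rectified: a ray, as slopes to the right and down, at radius r is drawn at 1 + k1 r^2 times it, then the intrinsics apply), "camera_from_world" (4x4, takes a point from world to camera coordinates). Camera axes: x right, y down, z forward; pixel columns grow to the right and rows downward; lengths in m; the calibration is good to about 2 mm. A picture is of the moment at which its call begins: read the wrist's pose just before it. calibration takes no time and is no camera call; for the wrist camera it gives the pose at the moment of the call.
- manip.hand_in(): hands the job in; it is judged then, once.
Trained networks look in the newest picture that a camera, given by its name, has taken for a name from the list of things; names that differ only in an ending like _2 or _b are one class to them, and where a whole thing is asked for, a point or a joint stands for the part that bears it (a point fixed in the world has none). Each returns a list of dicts, best first, with "conf" (0 to 1); they miss things now and then, are a little off and sometimes report something else, mostly with a low value. They report only what shows in the picture. A call takes as long as a camera call. They do not tell look-alikes from the thing itself.
- manip.masks_of(thing, camera): "region" (420x560 bool, what is visible of it) and "centre" ([column, row] in pixels, amid what is visible of it).
The state is a dict: "clock": time; "joint_pos": joint angles; "joint_velocities": joint speeds; "tau": joint torques, N m; "position": TCP position; "ee_rot": TCP orientation; "ft_force": force on the tool from outside, world axes, zero at the start; "torque": the same for the moment, N m; "grip_width": opening from 0.0 (shut) to 1.0 (fully open); "grasp_force": force on a finger pad.
Only numpy, scipy, OpenCV 4.12 (cv2) and the standard library are available. Lean on these libraries where they do the work, as an engineer would, in place of code of your own. Each camera call takes 0.05 s, during which the arm holds its last target. There are 200 camera calls.

## Working session

There is one attempt and no reset: what is moved stays moved. The work goes in short steps, Python scripts to look and compute and a shell command to move; the robot and the scene stay as the last step left them, time stands still between calls to the robot, and variables do not carry over. Pictures are saved under pics/ and viewed, at most 10 in all, crops included, and the job is handed in when it is done.

```bash
mkdir -p pics; cat > h.py <<'E'
import numpy as np, cv2, json
from workcell import manip
def K(c):
    f=210/np.tan(np.radians(c['vfov'])/2); return f
def ray(c,px):
    f=K(c); d=np.array([(px[0]-c['cx'])/f,(px[1]-c['cy'])/f]); u=d.copy()
    for _ in range(30): u=d/(1+c['k1']*(u@u))
    T=np.array(c['camera_from_world']); R=T[:3,:3]; o=-R.T@T[:3,3]
    v=R.T@np.array([u[0],u[1],1]); return o,v/np.linalg.norm(v)
def atz(c,px,z):
    o,v=ray(c,px); return o+v*(z-o[2])/v[2]
def proj(c,p):
    T=np.array(c['camera_from_world']); q=T[:3,:3]@np.asarray(p)+T[:3,3]; s=q[:2]/q[2]; s=s*(1+c['k1']*(s@s)); return s*K(c)+[c['cx'],c['cy']]
def tri(rs):
    A=sum(np.eye(3)-np.outer(v,v) for o,v in rs); b=sum((np.eye(3)-np.outer(v,v))@o for o,v in rs); return np.linalg.solve(A,b)
E
python3 - <<'E'
from h import *
o=manip.get_obs(); print({k:np.round(v,3).tolist() for k,v in o.items()})
for n in ['top','scene']:
    im=manip.camera(n); cv2.imwrite(f'pics/{n}0.png',im); c=manip.calibration(n)
    T=np.array(c['camera_from_world']); print(n,c['vfov'],c['k1'],(-T[:3,:3].T@T[:3,3]).round(3))
    for t in ['tile','clamp','clamp_stop','clamp_pillar','screw','screw_drive','screw_back','jar','spoon_rest','caliper']:
        for d in manip.masks_of(t,n): print(' ',t,round(d['conf'],2),np.round(d['centre']),d['region'].sum(), atz(c,d['centre'],.05).round(3))
E
```

```text
{'clock': 0.0, 'joint_pos': [1.143, 0.333, -0.065, 1.461, 0.022, 1.35, -0.089], 'joint_velocities': [-0.0, -0.002, 0.0, -0.001, -0.0, 0.0, -0.001], 'tau': [0.001, -62.545, 0.049, -39.159, 0.016, 0.01, -0.0], 'position': [0.246, -0.574, 0.303], 'ee_rot': [0.98, 0.201, -0.0, -0.001], 'ft_force': [0.608, -0.262, 0.287], 'torque': [0.006, -0.028, -0.011], 'grasp_force': 0.0, 'grip_width': 0.998}
top 55.138141444357714 -0.10513385574650096 [ 0.279 -0.012  1.364]
  tile 0.85 [298. 170.] 928 [ 0.605 -0.041  0.05 ]
  tile 0.65 [191. 286.] 1957 [0.215 0.302 0.05 ]
  clamp 0.62 [297. 142.] 1040 [ 0.702 -0.038  0.05 ]
  clamp_stop 0.94 [297. 139.] 1062 [ 0.714 -0.038  0.05 ]
  clamp_pillar 0.79 [292. 140.] 1012 [ 0.711 -0.022  0.05 ]
  screw 0.55 [297. 153.] 95 [ 0.662 -0.037  0.05 ]
  screw_drive 0.62 [294. 142.] 1122 [ 0.701 -0.027  0.05 ]
  screw_drive 0.59 [289. 154.] 16 [ 0.66  -0.011  0.05 ]
  jar 0.49 [236. 157.] 286 [0.649 0.167 0.05 ]
  spoon_rest 0.96 [351. 148.] 465 [ 0.684 -0.221  0.05 ]
  caliper 0.71 [208. 163.] 190 [0.627 0.262 0.05 ]
scene 47.050714767229536 -0.13471273871922695 [ 1.282 -0.01   1.213]
  tile 0.98 [270. 264.] 1117 [ 0.573 -0.048  0.05 ]
  tile 0.81 [179. 176.] 1687 [ 0.234 -0.342  0.05 ]
  tile 0.67 [211. 295.] 695 [ 0.669 -0.209  0.05 ]
  tile 0.65 [382. 176.] 1616 [0.253 0.313 0.05 ]
  clamp 0.62 [280. 291.] 1764 [ 0.66  -0.022  0.05 ]
  clamp_stop 0.89 [280. 297.] 1563 [ 0.678 -0.021  0.05 ]
  clamp_pillar 0.63 [277. 294.] 1652 [ 0.67  -0.028  0.05 ]
  screw 0.7 [274. 270.] 225 [ 0.594 -0.036  0.05 ]
  screw_drive 0.64 [264. 272.] 47 [ 0.6   -0.064  0.05 ]
  spoon_rest 0.56 [212. 293.] 669 [ 0.661 -0.205  0.05 ]
  caliper 0.69 [386. 275.] 435 [0.618 0.273 0.05 ]
```

View pics/top0.png

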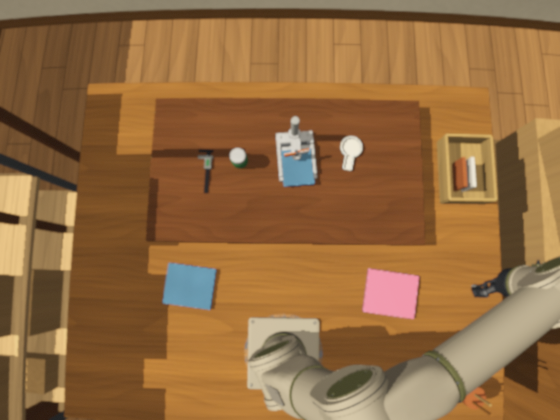

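View pics/scene0.png

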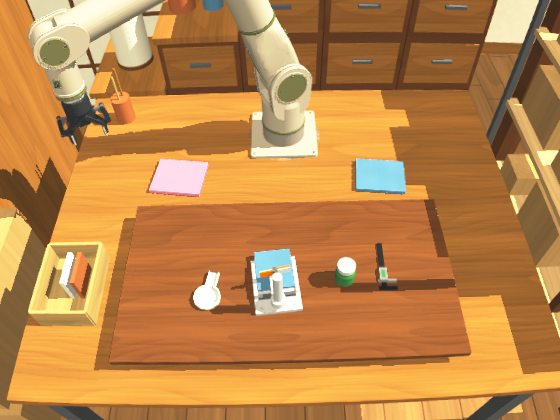

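Tile candidates in the top view are small blue at (298,170) on the clamp, large blue at (191,286) and pink at (391,293). Pink is excluded, and the smaller of the two blues is the one on the clamp's bed, so that is the one meant. I'll confirm it in an enlarged crop.

```bash
python3 - <<'E'
from h import *
a=cv2.imread('pics/top0.png')[105:195,255:345]; b=cv2.imread('pics/scene0.png')[235:325,230:320]
cv2.imwrite('pics/crop0.png',np.hstack([cv2.resize(x,(400,400),interpolation=cv2.INTER_CUBIC) for x in (a,b)]))
E
```

```text
(no output)
```

View pics/crop0.png

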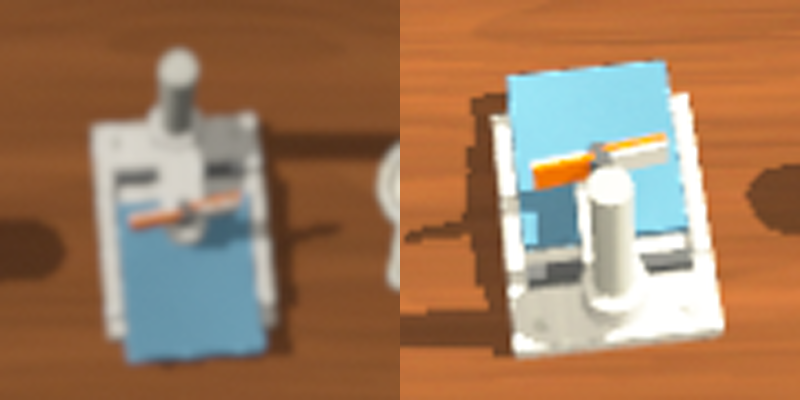

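The crop confirms the small blue tile, lying on the clamp bed under the thumbscrew. The screw centre is at about (297,152) in top and (275,270) in scene. The pillar top is at (295,119.6) in top and (277,276.6) in scene. The wings lie nearly along y, and the −y wing's orange face looks to the back.

```bash
python3 - <<'E'
from h import *
ct,cs=manip.calibration('top'),manip.calibration('scene'); cw=manip.calibration('wrist')
P={'pillar':((178,65),(610,185)),'screw':((187,210),(600,155)),'backL':((92,125),(722,330)),'backR':((258,115),(517,355)),'tileFL':((127,362),(665,63)),'tileFR':((268,348),(507,76))}
for k,(a,b) in P.items():
    a=np.array(a)*90/400+[255,105]-.4; b=np.array([b[0]-400,b[1]])*90/400+[230,235]-.4
    p=tri([ray(ct,a),ray(cs,b)]); print(k,p.round(4),(proj(ct,p)-a).round(1))
o=manip.get_obs(); T=np.array(cw['camera_from_world']); print('cam',(-T[:3,:3].T@T[:3,3]-o['position']).round(3), T[:3,:3].round(2).tolist(),cw['vfov'],cw['k1'])
E
```

```text
pillar [ 0.7157 -0.0262  0.2276] [-0. -0.]
screw [ 0.6426 -0.034   0.1355] [-0.3 -0. ]
backL [0.7265 0.0358 0.0737] [0.1 0. ]
backR [ 0.7373 -0.0867  0.0693] [-0.7  0. ]
tileFL [0.5434 0.0072 0.0796] [-0.1 -0. ]
tileFR [ 0.5539 -0.0938  0.0852] [-0.6  0. ]
cam [0.068 0.028 0.07 ] [[0.39, -0.92, -0.0], [-0.88, -0.38, 0.29], [-0.26, -0.11, -0.96]] 68.43680553351633 0.011380663334185486
```

Board top is about z = 0.060. The clamp is at about (0.643, −0.033) with yaw about 0.088. I'll fly the wrist camera over it.

```bash
python3 -m jog '[{"grip":1,"slide":[3.2,-2.2,-0.6],"yaw":0},{"grip":1,"slide":[3.2,-2.2,-0.6],"yaw":0},{"grip":1,"slide":[3.2,-2.2,-0.6],"yaw":0},{"grip":1,"slide":[3.2,-2.2,-0.6],"yaw":0},{"grip":1,"slide":[3.2,-2.2,-0.6],"yaw":0},{"grip":1,"slide":[3.2,-2.2,-0.6],"yaw":0},{"grip":1,"slide":[3.2,-2.2,-0.6],"yaw":0},{"grip":1,"slide":[3.2,-2.2,-0.6],"yaw":0}]' 20 && python3 -m jog '[{"grip":1,"slide":[3.2,-2.2,-0.4],"yaw":0},{"grip":1,"slide":[3.2,-2.2,-0.4],"yaw":0},{"grip":1,"slide":[3.2,-2.2,-0.4],"yaw":0},{"grip":1,"slide":[3.2,-2.2,-0.4],"yaw":0},{"grip":1,"slide":[3.2,-2.2,-0.4],"yaw":0},{"grip":1,"slide":[3.2,-2.2,-0.4],"yaw":0},{"grip":1,"slide":[3.2,-2.2,-0.4],"yaw":0},{"grip":1,"slide":[3.2,-2.2,0],"yaw":0}]'; python3 -m jog '[{"grip":1,"slide":[0,0,0],"yaw":0.1},{"grip":1,"slide":[0,0,0],"yaw":0.11},{"grip":1,"slide":[0,0,0],"yaw":0.107},{"grip":1,"slide":[0,0,0],"yaw":0},{"grip":1,"slide":[0,0,0],"yaw":0}]'
python3 - <<'E'
from h import *
o=manip.get_obs(); print({k:np.round(o[k],4).tolist() for k in ['position','ee_rot','joint_pos','clock','grip_width']})
im=manip.camera('wrist'); cv2.imwrite('pics/w1.png',im); c=manip.calibration('wrist'); json.dump({k:np.array(v).tolist() for k,v in c.items()},open('w1.json','w'))
for t in ['tile','clamp_pillar','screw_drive','screw_back']:
    for d in manip.masks_of(t,'wrist'): print(t,round(d['conf'],2),np.round(d['centre'],1),d['region'].sum())
E
```

```text
clock: 1.9
position: [0.4128, -0.3104, 0.3524]
ee_rot: [0.98, 0.201, 0.0, 0.0]
ft_force: [0.6, 0.5, -0.5]
grip_width: 0.001
grasp_force: 0.0
clock: 2.7
position: [0.5789, -0.048, 0.3807]
ee_rot: [0.98, 0.201, 0.001, 0.0]
ft_force: [-0.4, -0.8, 0.5]
grip_width: 0.005
grasp_force: 0.0
clock: 3.2
position: [0.5781, -0.0493, 0.3799]
ee_rot: [0.999, 0.045, 0.0, 0.0]
ft_force: [0.6, -0.1, 0.5]
grip_width: -0.0
grasp_force: 0.0
{'position': [0.5781, -0.0493, 0.3799], 'ee_rot': [0.999, 0.0455, 0.0, 0.0001], 'joint_pos': [0.4079, 0.2409, -0.4861, 1.4407, 0.1122, 1.4874, -1.5554], 'clock': 3.2, 'grip_width': -0.0004}
tile 0.79 [ 36.7 350. ] 5099
tile 0.6 [276.8 161.7] 7321
clamp_pillar 0.95 [273.4  79.2] 10651
screw_drive 0.82 [265.5 127.8] 234
screw_back 0.74 [265.7 126.6] 247
```

View pics/w1.png

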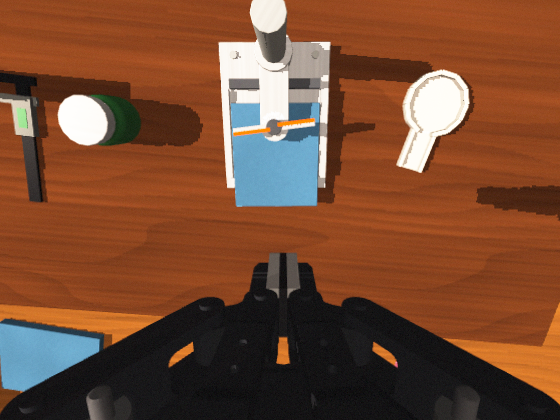

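The wrist view shows the tile's front edge from (236,206) to (318,206), the screw hub at (275,127) and the wing ends at (234,132) and (315,121). The pillar top is near (268,12) and the shut fingertips at (284,256). Next I'll take a second, shifted wrist view and fit the clamp pose from all views.

```bash
python3 -m jog '[{"grip":1,"slide":[-1.5,-3,1],"yaw":0},{"grip":1,"slide":[-1.5,-3,1],"yaw":0},{"grip":1,"slide":[0,0,0],"yaw":0},{"grip":1,"slide":[0,0,0],"yaw":0}]'
python3 - <<'E'
from h import *
o=manip.get_obs(); print({k:np.round(o[k],4).tolist() for k in ['position','ee_rot','joint_pos']})
im=manip.camera('wrist'); cv2.imwrite('pics/w2.png',im); c=manip.calibration('wrist'); json.dump({k:np.array(v).tolist() for k,v in c.items()},open('w2.json','w'))
b=cv2.imread('pics/w1.png')
d=im[0:230,220:470]; cv2.imwrite('pics/crop1.png',np.hstack([cv2.resize(b[0:230,180:380],(400,460),interpolation=cv2.INTER_CUBIC),cv2.resize(im[0:230,200:400],(400,460),interpolation=cv2.INTER_CUBIC)]))
for p in [(.7157,-.0262,.2276),(.643,-.033,.135),(.5434,.0072,.084)]: print(proj(c,p).round())
E
```

```text
clock: 3.85
position: [0.5428, 0.0081, 0.3602]
ee_rot: [0.999, 0.045, 0.0, 0.0]
ft_force: [0.6, -0.7, 0.1]
grip_width: -0.003
grasp_force: 0.0
{'position': [0.5428, 0.0081, 0.3602], 'ee_rot': [0.999, 0.0447, 0.0002, 0.0003], 'joint_pos': [0.3697, 0.1637, -0.5266, 1.569, 0.0835, 1.4308, -1.6441]}
[371. -67.]
[336.  94.]
[282. 187.]
```

View pics/crop1.png

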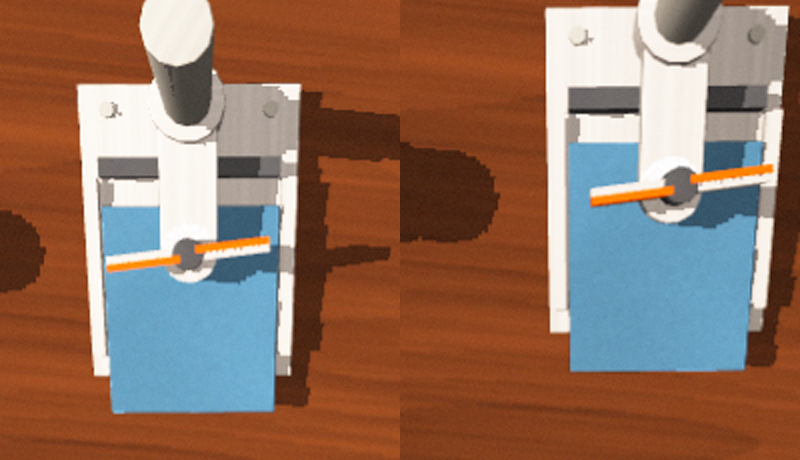

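```bash
cat > fit.py <<'E'
from h import *
from scipy.optimize import least_squares
W=[json.load(open(f'w{i}.json')) for i in (1,2)]
for w in W: w['camera_from_world']=np.array(w['camera_from_world'])
ct,cs=manip.calibration('top'),manip.calibration('scene')
M=[]
def add(k,c,px,off,s,w): M.append((k,c,np.array(px,float)/s+off-.3,w))
F1=dict(bL=(78,85),bR=(300,85),tFL=(112,412),tFR=(273,411),hub=(189,253),wL=(107,265),wR=(270,242))
F2=dict(bL=(145,8),bR=(388,8),tFL=(170,371),tFR=(346,370),hub=(280,186),wL=(190,197),wR=(372,172))
for k,v in F1.items(): add(k,W[0],v,[180,0],2,1)
for k,v in F2.items(): add(k,W[1],v,[200,0],2,1)
for k,(a,b) in {'pil':((178,65),(210,185)),'hub':((187,210),(200,155)),'bL':((92,125),(322,330)),'bR':((258,115),(117,355)),'tFL':((127,362),(265,63)),'tFR':((268,348),(107,76))}.items():
    add(k,ct,a,[255,105],400/90,1); add(k,cs,b,[230,235],400/90,1)
def model(q):
    x,y,zb,yaw,tx,ty,phi,zw,zh=q
    e=lambda a:np.array([np.cos(a),np.sin(a)])*.04
    L={'bL':(.088,.061,.014),'bR':(.088,-.061,.014),'tFL':(tx-.06,ty+.05,.024),'tFR':(tx-.06,ty-.05,.024),'hub':(0,0,zh),'wL':(*e(phi+np.pi),zw),'wR':(*e(phi),zw),'pil':(.072,0,.165)}
    c,s=np.cos(yaw),np.sin(yaw)
    return {k:np.array([x+c*v[0]-s*v[1],y+s*v[0]+c*v[1],zb+v[2]]) for k,v in L.items()}
def res(q):
    m=model(q); r=[w*(proj(c,m[k])-p) for k,c,p,w in M]
    return np.concatenate([np.ravel(r),[(q[5])/.001]])
r=least_squares(res,[.643,-.033,.06,.088,-.04,0,-1.5,.078,.078],loss='soft_l1')
q=r.x; print(q.round(4)); 
for (k,c,p,w),e in zip(M,r.fun.reshape(-1)[:-1].reshape(-1,2)): print(k,e.round(1),end='; ')
E
python3 fit.py
```

```text
[ 6.4410e-01 -3.5400e-02  5.8300e-02  9.3000e-02 -3.4900e-02 -4.0000e-04
 -1.4459e+00  8.1000e-02  7.8300e-02]
bL [-0.  -0.3]; bR [ 0.6 -0.7]; tFL [ 0.1 -0.1]; tFR [0.5 0.1]; hub [-0.4  0.6]; wL [-0.1  0.1]; wR [0.1 0.6]; bL [-0.7  0.5]; bR [-0.4 -0.8]; tFL [-0.8  0.1]; tFR [-1.5  0.1]; hub [-0.3 -0.3]; wL [0.1 0.4]; wR [-0.1 -0.1]; pil [0.7 0.4]; pil [-1.2  0.9]; hub [ 0.1 -0.7]; hub [-1.   0.2]; bL [0.7 0.2]; bL [-0.9  0. ]; bR [-0.4 -0.4]; bR [-1.6 -0.6]; tFL [ 0.5 -0.8]; tFL [-0.9 -0.1]; tFR [-0.6 -0. ]; tFR [-1.   0.6];
```

```bash
cat > where.py <<'E'
from h import *
from scipy.spatial.transform import Rotation as R
C=np.array([.6441,-.0354,.0583]); Y=.093
def where():
    o=manip.get_obs(); Rt=R.from_quat(o['ee_rot']).as_matrix(); d=o['position']-C; c,s=np.cos(Y),np.sin(Y)
    print('clampframe TCP mm',np.round([1e3*(c*d[0]+s*d[1]),1e3*(-s*d[0]+c*d[1]),1e3*d[2]],1),'tool yaw rel',round(np.arctan2(Rt[1,0],Rt[0,0])-Y,3),'tip z',round(1e3*d[2]-73,1),'q7',o['joint_pos'][6].round(3),'F',np.round(o['ft_force'],1),'t',round(o['clock'],2))
    return o
if __name__=='__main__': where()
E
python3 - <<'E'
from where import *
where()
w=json.load(open('w1.json'));w['camera_from_world']=np.array(w['camera_from_world'])
p=np.array([.5781,-.0493,.3799])
for d in (.06,.073,.086): 
  for a in (-.011,.011): print(d,a,proj(w,p+[a,0,-d]).round(0))
E
```

```text
clampframe TCP mm [-96.5  51.8 301.9] tool yaw rel -0.005 tip z 228.9 q7 -1.644 F [-0.5 -0.3 -0.1] t 3.9
0.06 -0.011 [279. 303.]
0.06 0.011 [283. 261.]
0.073 -0.011 [279. 289.]
0.073 0.011 [283. 250.]
0.086 -0.011 [280. 277.]
0.086 0.011 [283. 240.]
```

```bash
python3 -m jog '[{"grip":1,"slide":[-1.2,2.6,2.0],"yaw":0},{"grip":1,"slide":[-1.0,2.6,3.0],"yaw":0},{"grip":1,"slide":[0,0,4],"yaw":0},{"grip":1,"slide":[0,0,4],"yaw":0},{"grip":1,"slide":[0,0,4],"yaw":0},{"grip":1,"slide":[0,0,3],"yaw":0},{"grip":1,"slide":[0,0,1.7],"yaw":0},{"grip":1,"slide":[0,0,0],"yaw":0}]' >/dev/null; python3 where.py
```

```text
clampframe TCP mm [-120.    -0.5   82.2] tool yaw rel -0.006 tip z 9.2 q7 -1.613 F [-0.6 -0.7 -0.4] t 4.7
```

```bash
python3 -m jog '[{"grip":1,"slide":[0.5,0,-0.3],"yaw":0},{"grip":1,"slide":[0.5,0,0],"yaw":0},{"grip":1,"slide":[0.3,0,0],"yaw":0},{"grip":1,"slide":[0.3,0,0],"yaw":0},{"grip":1,"slide":[0.3,0,0],"yaw":0},{"grip":1,"slide":[0.3,0,0],"yaw":0},{"grip":1,"slide":[0.2,0,0],"yaw":0},{"grip":1,"slide":[0,0,0],"yaw":0}]' >/dev/null; python3 where.py;  python3 -m jog '[{"grip":1,"slide":[0.2,0,0],"yaw":0},{"grip":1,"slide":[0.1,0,0],"yaw":0},{"grip":1,"slide":[0.1,0,0],"yaw":0},{"grip":1,"slide":[0,0,0],"yaw":0}]'>/dev/null; python3 where.py
```

```text
clampframe TCP mm [-94.5   0.5  87.6] tool yaw rel -0.005 tip z 14.6 q7 -1.628 F [-1.7 -0.2  1. ] t 5.5
clampframe TCP mm [-91.6   0.4  87.5] tool yaw rel -0.005 tip z 14.5 q7 -1.63 F [-7.6 -1.   6.1] t 5.9
```

```bash
python3 -m jog '[{"grip":1,"slide":[0.1,0,0],"yaw":0},{"grip":1,"slide":[0.1,0,0],"yaw":0},{"grip":1,"slide":[0,0,0],"yaw":0},{"grip":1,"slide":[0,0,0],"yaw":0}]'>/dev/null; python3 where.py
python3 - <<'E'
from h import *
from fit import model,q
im=manip.camera('scene'); c=manip.calibration('scene')
a=cv2.resize(im[225:325,225:325],(500,500),interpolation=cv2.INTER_CUBIC); cv2.imwrite('pics/s2.png',a)
E
```

```text
clampframe TCP mm [-91.2   0.3  87.3] tool yaw rel -0.006 tip z 14.3 q7 -1.632 F [-18.6  -1.6  14.4] t 6.3
[ 6.4410e-01 -3.5400e-02  5.8300e-02  9.3000e-02 -3.4900e-02 -4.0000e-04
 -1.4459e+00  8.1000e-02  7.8300e-02]
bL [-0.  -0.3]; bR [ 0.6 -0.7]; tFL [ 0.1 -0.1]; tFR [0.5 0.1]; hub [-0.4  0.6]; wL [-0.1  0.1]; wR [0.1 0.6]; bL [-0.7  0.5]; bR [-0.4 -0.8]; tFL [-0.8  0.1]; tFR [-1.5  0.1]; hub [-0.3 -0.3]; wL [0.1 0.4]; wR [-0.1 -0.1]; pil [0.7 0.4]; pil [-1.2  0.9]; hub [ 0.1 -0.7]; hub [-1.   0.2]; bL [0.7 0.2]; bL [-0.9  0. ]; bR [-0.4 -0.4]; bR [-1.6 -0.6]; tFL [ 0.5 -0.8]; tFL [-0.9 -0.1]; tFR [-0.6 -0. ]; tFR [-1.   0.6];
```

View pics/s2.png

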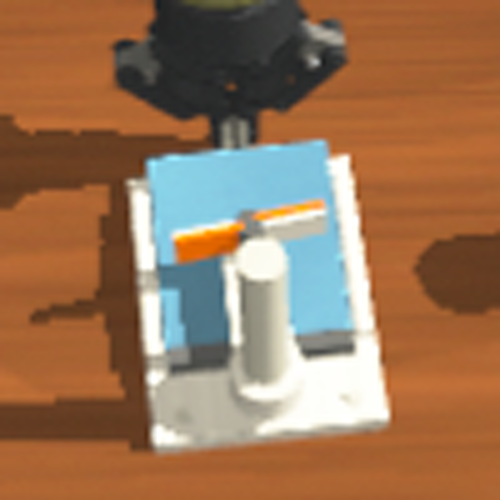

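The scene view shows the tile's back edge against the dark stop at about (260,345) of the crop, and contact force rose to 18 N at the expected position, so the tile is home.

There is no room behind the right wing. Stroke 1 will therefore push the left wing's front face by about 50°, then I take the right-hand wing from right through front to left in longer strokes. I'll back off, rise and approach.

```bash
python3 -m jog '[{"grip":1,"slide":[-2,0,0],"yaw":0},{"grip":1,"slide":[0,-1,-2.4],"yaw":0},{"grip":1,"slide":[0,-1.4,-2.0],"yaw":0},{"grip":1,"slide":[2.5,0,0],"yaw":0},{"grip":1,"slide":[2.5,0,0],"yaw":0},{"grip":1,"slide":[0,0,0],"yaw":-0.1},{"grip":1,"slide":[0,0,0],"yaw":0}]'>/dev/null; python3 where.py
```

```text
clampframe TCP mm [-58.1  24.5 131.4] tool yaw rel 0.097 tip z 58.4 q7 -1.575 F [-0.5 -1.   0.1] t 7.05
```

```bash
python3 -m jog '[{"grip":1,"slide":[1.5,0.2,0],"yaw":0},{"grip":1,"slide":[1.5,0.2,0],"yaw":0},{"grip":1,"slide":[0.9,0,0],"yaw":0},{"grip":1,"slide":[0,0,0],"yaw":0}]'>/dev/null; python3 where.py
```

```text
clampframe TCP mm [-19.1  24.3 131.4] tool yaw rel 0.094 tip z 58.4 q7 -1.594 F [ 0.2 -0.1 -0.4] t 7.45
```

```bash
python3 -m jog '[{"grip":1,"slide":[0.2,0,0],"yaw":0},{"grip":1,"slide":[0.38,-0.18,0],"yaw":0.14},{"grip":1,"slide":[0.38,-0.18,0],"yaw":0.14},{"grip":1,"slide":[0.38,-0.18,0],"yaw":0.14},{"grip":1,"slide":[0.38,-0.18,0],"yaw":0.14},{"grip":1,"slide":[0.38,-0.18,0],"yaw":0.14},{"grip":1,"slide":[0,0,0],"yaw":0}]'>/dev/null; python3 where.py
python3 - <<'E'
from h import *
im=manip.camera('scene'); a=cv2.resize(im[225:325,225:325],(500,500),interpolation=cv2.INTER_CUBIC)
im=manip.camera('wrist'); cv2.imwrite('pics/s3.png',np.hstack([a[:,:400],cv2.resize(im[20:320,160:400],(400,500))]))
E
```

```text
clampframe TCP mm [  2.   29.6 131.5] tool yaw rel -0.608 tip z 58.5 q7 -2.267 F [-0.3  0.3  0.2] t 8.15
```

View pics/s3.png

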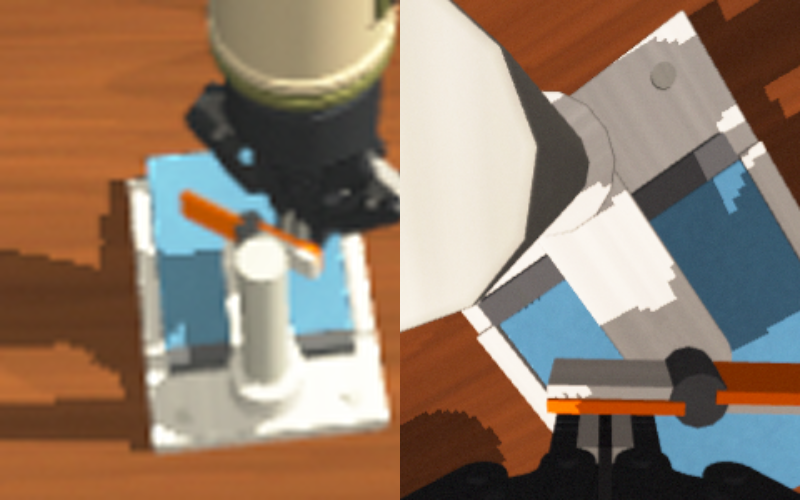

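The wrist view shows the shut fingertips flush on the left wing's orange face at about (610,410), and the wing has followed the tool to about 55°. Next I lift, cross to the right side and unwind the wrist.

```bash
python3 -m jog '[{"grip":1,"slide":[-2.5,0,0],"yaw":0},{"grip":1,"slide":[0,0,-2.5],"yaw":0},{"grip":1,"slide":[0,0,-2.8],"yaw":0},{"grip":1,"slide":[3,2.5,0],"yaw":0},{"grip":1,"slide":[3.1,2.6,0],"yaw":0},{"grip":1,"slide":[0,0,0],"yaw":-0.149},{"grip":1,"slide":[0,0,0],"yaw":-0.149},{"grip":1,"slide":[0,0,0],"yaw":-0.149}]'>/dev/null; python3 -m jog '[{"grip":1,"slide":[0,0,0],"yaw":-0.149},{"grip":1,"slide":[0,0,0],"yaw":-0.149},{"grip":1,"slide":[0,0,0],"yaw":-0.149},{"grip":1,"slide":[0,0,0],"yaw":-0.149},{"grip":1,"slide":[0,0,0],"yaw":-0.149},{"grip":1,"slide":[0,0,0],"yaw":-0.149},{"grip":1,"slide":[0,0,0],"yaw":-0.149},{"grip":1,"slide":[0,0,0],"yaw":-0.149}]'>/dev/null;  python3 -m jog '[{"grip":1,"slide":[0,0,0],"yaw":-0.149},{"grip":1,"slide":[0,0,0],"yaw":-0.149},{"grip":1,"slide":[0,0,0],"yaw":-0.149},{"grip":1,"slide":[0,0,0],"yaw":-0.149},{"grip":1,"slide":[0,0,0],"yaw":-0.149},{"grip":1,"slide":[0,0,0],"yaw":-0.149},{"grip":1,"slide":[0,0,0],"yaw":-0.149},{"grip":1,"slide":[0,0,0],"yaw":-0.149}]'>/dev/null; python3 -m jog '[{"grip":1,"slide":[0,0,0],"yaw":-0.149},{"grip":1,"slide":[0,0,0],"yaw":-0.149},{"grip":1,"slide":[0,0,0],"yaw":0}]'>/dev/null; python3 where.py
```

```text
clampframe TCP mm [  2.7 -33.4 184.7] tool yaw rel 2.529 tip z 111.7 q7 0.798 F [-0.2  0.2 -0. ] t 10.95
```

```bash
python3 -m jog '[{"grip":1,"slide":[0,0,2],"yaw":0},{"grip":1,"slide":[0,0,2],"yaw":0},{"grip":1,"slide":[0,0,1.35],"yaw":0},{"grip":1,"slide":[0,0,0],"yaw":0},{"grip":1,"slide":[0.4,0,0],"yaw":0},{"grip":1,"slide":[0.35,0,0],"yaw":0},{"grip":1,"slide":[0.38,-0.18,0],"yaw":0.14},{"grip":1,"slide":[0,0,0],"yaw":0}]'>/dev/null; python3 where.py;  python3 -m jog '[{"grip":1,"slide":[0.38,-0.18,0],"yaw":0.14},{"grip":1,"slide":[0.38,-0.18,0],"yaw":0.14},{"grip":1,"slide":[0.38,-0.18,0],"yaw":0.14},{"grip":1,"slide":[0.38,-0.18,0],"yaw":0.14},{"grip":1,"slide":[0.38,-0.18,0],"yaw":0.14},{"grip":1,"slide":[0.38,-0.18,0],"yaw":0.14},{"grip":1,"slide":[0,0,0],"yaw":0}]'>/dev/null
cat > wf.py <<'E'
from where import *
o=where(); Rt=R.from_quat(o['ee_rot']).as_matrix(); d=Rt.T@(C-o['position']); print('axis in tool xy mm',(d[:2]*1e3).round(1))
E
python3 wf.py
```

```text
clampframe TCP mm [ -7.3 -27.7 132.3] tool yaw rel 2.381 tip z 59.3 q7 0.631 F [1.1 0.1 0.4] t 11.75
clampframe TCP mm [-26.6 -12.3 131.8] tool yaw rel 1.546 tip z 58.8 q7 -0.161 F [ 0.7 -0.  -0.3] t 12.45
axis in tool xy mm [13.  26.1]
```

```bash
python3 -m jog '[{"grip":1,"slide":[0.37,-0.18,0],"yaw":0.14},{"grip":1,"slide":[0.37,-0.18,0],"yaw":0.14},{"grip":1,"slide":[0.37,-0.18,0],"yaw":0.14},{"grip":1,"slide":[0.37,-0.18,0],"yaw":0.14},{"grip":1,"slide":[0.37,-0.18,0],"yaw":0.14},{"grip":1,"slide":[0.37,-0.18,0],"yaw":0.14},{"grip":1,"slide":[0.37,-0.18,0],"yaw":0.14}]'>/dev/null; python3 wf.py;  python3 -m jog '[{"grip":1,"slide":[0.37,-0.18,0],"yaw":0.14},{"grip":1,"slide":[0.37,-0.18,0],"yaw":0.14},{"grip":1,"slide":[0.37,-0.18,0],"yaw":0.14},{"grip":1,"slide":[0.37,-0.18,0],"yaw":0.14},{"grip":1,"slide":[0.37,-0.18,0],"yaw":0.14},{"grip":1,"slide":[0.37,-0.18,0],"yaw":0.14},{"grip":1,"slide":[0.37,-0.18,0],"yaw":0.14},{"grip":1,"slide":[0,0,0],"yaw":0}]'>/dev/null; python3 wf.py
python3 - <<'E'
from h import *
im=manip.camera('scene'); a=cv2.resize(im[225:325,225:325],(500,500),interpolation=cv2.INTER_CUBIC)
im=manip.camera('wrist'); cv2.imwrite('pics/s4.png',np.hstack([a[:,:400],cv2.resize(im[20:320,160:400],(400,500))]))
E
```

```text
clampframe TCP mm [-26.7  14.8 131.3] tool yaw rel 0.565 tip z 58.3 q7 -1.123 F [-1.1 -0.8 -1.1] t 13.15
axis in tool xy mm [14.7 26.8]
clampframe TCP mm [ -3.4  30.9 131.2] tool yaw rel -0.412 tip z 58.2 q7 -2.075 F [-0.7 -0.7 -0.2] t 13.95
axis in tool xy mm [15.5 26.9]
```

View pics/s4.png

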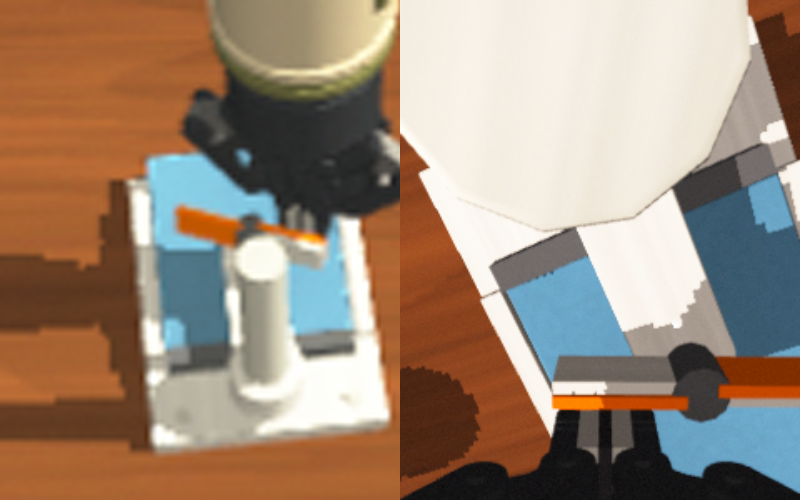

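Both views show the wing following, flush at the fingertip, at about 66° (3.7 rad turned so far). I'll add two more rows, then re-cock for the last stroke.

```bash
python3 -m jog '[{"grip":1,"slide":[0.4,-0.18,0],"yaw":0.14},{"grip":1,"slide":[0.3,-0.13,0],"yaw":0.08},{"grip":1,"slide":[0,0,0],"yaw":0}]'>/dev/null; python3 wf.py; python3 -m jog '[{"grip":1,"slide":[-2.5,0,0],"yaw":0},{"grip":1,"slide":[0,0,-2.5],"yaw":0},{"grip":1,"slide":[0,0,-2.8],"yaw":0},{"grip":1,"slide":[3,2.5,0],"yaw":0},{"grip":1,"slide":[3.1,2.6,0],"yaw":0},{"grip":1,"slide":[0,0,0],"yaw":-0.149},{"grip":1,"slide":[0,0,0],"yaw":-0.149},{"grip":1,"slide":[0,0,0],"yaw":-0.149}]'>/dev/null; python3 -m jog '[{"grip":1,"slide":[0,0,0],"yaw":-0.149},{"grip":1,"slide":[0,0,0],"yaw":-0.149},{"grip":1,"slide":[0,0,0],"yaw":-0.149},{"grip":1,"slide":[0,0,0],"yaw":-0.149},{"grip":1,"slide":[0,0,0],"yaw":-0.149},{"grip":1,"slide":[0,0,0],"yaw":-0.149},{"grip":1,"slide":[0,0,0],"yaw":-0.149},{"grip":1,"slide":[0,0,0],"yaw":-0.149}]'>/dev/null;  python3 -m jog '[{"grip":1,"slide":[0,0,0],"yaw":-0.149},{"grip":1,"slide":[0,0,0],"yaw":-0.149},{"grip":1,"slide":[0,0,0],"yaw":-0.149},{"grip":1,"slide":[0,0,0],"yaw":-0.149},{"grip":1,"slide":[0,0,0],"yaw":-0.149},{"grip":1,"slide":[0,0,0],"yaw":-0.149},{"grip":1,"slide":[0,0,0],"yaw":-0.149},{"grip":1,"slide":[0,0,0],"yaw":-0.149}]'>/dev/null; python3 -m jog '[{"grip":1,"slide":[0,0,0],"yaw":-0.149},{"grip":1,"slide":[0,0,0],"yaw":-0.149},{"grip":1,"slide":[0,0,0],"yaw":0}]'>/dev/null; python3 wf.py
```

```text
clampframe TCP mm [  3.8  29.9 131.1] tool yaw rel -0.632 tip z 58.1 q7 -2.282 F [-0.1 -0.5 -0.1] t 14.35
axis in tool xy mm [14.6 26.4]
clampframe TCP mm [  2.3 -32.9 184.2] tool yaw rel 2.5 tip z 111.2 q7 0.783 F [ 0.1 -0.3  0.7] t 17.05
axis in tool xy mm [21.5 24.9]
```

```bash
python3 -m jog '[{"grip":1,"slide":[0,0,2],"yaw":0},{"grip":1,"slide":[0,0,2],"yaw":0},{"grip":1,"slide":[0,0.1,1.5],"yaw":0},{"grip":1,"slide":[0,0,0],"yaw":0},{"grip":1,"slide":[0.4,0,0],"yaw":0},{"grip":1,"slide":[0.3,0,0],"yaw":0},{"grip":1,"slide":[0.37,-0.18,0],"yaw":0.14},{"grip":1,"slide":[0,0,0],"yaw":0}]'>/dev/null; python3 wf.py;  python3 -m jog '[{"grip":1,"slide":[0.38,-0.18,0],"yaw":0.14},{"grip":1,"slide":[0.38,-0.18,0],"yaw":0.14},{"grip":1,"slide":[0.38,-0.18,0],"yaw":0.14},{"grip":1,"slide":[0.38,-0.18,0],"yaw":0.14},{"grip":1,"slide":[0,0,0],"yaw":0}]'>/dev/null; python3 wf.py; python3 -m jog '[{"grip":1,"slide":[0.38,-0.18,0],"yaw":0.14},{"grip":1,"slide":[0.38,-0.18,0],"yaw":0.14},{"grip":1,"slide":[0,0,0],"yaw":0}]'>/dev/null; python3 wf.py
```

```text
clampframe TCP mm [ -6.6 -26.4 130.3] tool yaw rel 2.35 tip z 57.3 q7 0.612 F [ 0.3 -0.4  0.2] t 17.85
axis in tool xy mm [14.4 23.2]
clampframe TCP mm [-16.5 -26.4 131.1] tool yaw rel 1.784 tip z 58.1 q7 0.085 F [ 29.1 -20.6 -14.5] t 18.35
axis in tool xy mm [24.1 20.3]
clampframe TCP mm [-20.2 -26.4 131.9] tool yaw rel 1.498 tip z 58.9 q7 -0.184 F [ 37.2 -40.7 -15.5] t 18.65
axis in tool xy mm [30.1 15.9]
```

The force says the screw is blocked at a total turn of about 4.1 rad, which fits the end stop if it started near 1.5. I'll back off and look.

```bash
python3 -m jog '[{"grip":1,"slide":[-0.7,0.8,0],"yaw":0},{"grip":1,"slide":[-1.0,1.2,0],"yaw":0},{"grip":1,"slide":[0,0,-3],"yaw":0},{"grip":1,"slide":[0,0,-3],"yaw":0},{"grip":1,"slide":[-4,0,-2],"yaw":0},{"grip":1,"slide":[-4,0,-2],"yaw":0},{"grip":1,"slide":[0,0,-2],"yaw":0},{"grip":1,"slide":[0,0,0],"yaw":0}]'; python3 wf.py
python3 - <<'E'
from h import *
im=manip.camera('scene'); a=cv2.resize(im[225:325,225:325],(400,400),interpolation=cv2.INTER_CUBIC)
im=manip.camera('wrist'); c=manip.calibration('wrist'); json.dump({k:np.array(v).tolist() for k,v in c.items()},open('w5.json','w'))
p=proj(c,[.6441,-.0354,.133]); print(p)
x,y=np.clip(np.round(p).astype(int)-75,0,[410,270]); print(x,y)
cv2.imwrite('pics/s5.png',np.hstack([a,cv2.resize(im[y:y+150,x:x+150],(400,400),interpolation=cv2.INTER_CUBIC)]))
E
```

```text
clock: 19.45
position: [0.6441, -0.146, 0.311]
ee_rot: [0.694, 0.72, 0.001, 0.002]
ft_force: [0.4, 0.6, 1.0]
grip_width: 0.0
grasp_force: 0.0
clampframe TCP mm [ -10.3 -110.2  252.7] tool yaw rel 1.514 tip z 179.7 q7 0.009 F [0.4 0.6 1. ] t 19.45
axis in tool xy mm [110.9   2.8]
[288.0494865   67.37012903]
213 0
```

View pics/s5.png

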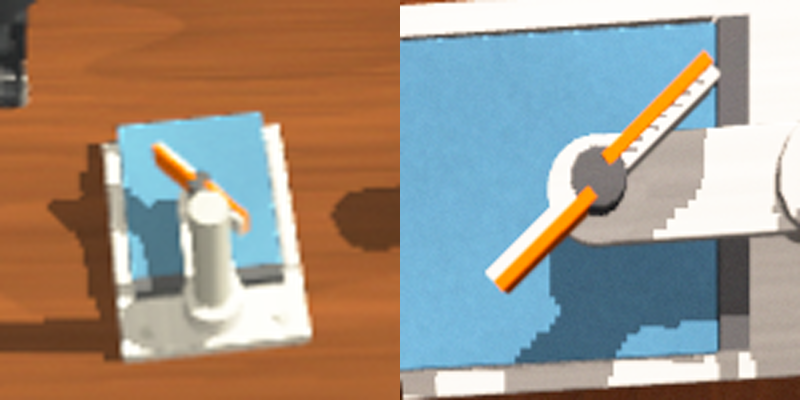

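The pictures show the wings at about 45°, with ends at about (249,105) and (331,23) in the wrist image, and the tile at the stop. Next I compute the wing angle and height from this view.

```bash
python3 - <<'E' | tail -4
from h import *
from where import C,Y
from scipy.optimize import least_squares
c=json.load(open('w5.json')); c['camera_from_world']=np.array(c['camera_from_world'])
A=np.array([97*.375+213,281*.375])-.3; B=np.array([314*.375+213,62*.375])-.3
def f(q):
    x,y,phi,z=q; e=.04*np.array([np.cos(phi),np.sin(phi),0]); m=np.array([x,y,z])
    return np.r_[proj(c,m-e)-A,proj(c,m+e)-B]
for C0 in [.7]:
    r=least_squares(f,[.644,-.035,C0,.135]); x=r.x; print(x.round(4),'phi rel deg',np.degrees(x[2]-Y).round(1),'z rel',(x[3]-C[2]).round(4),r.cost)
w=[json.load(open(f'w{i}.json')) for i in (1,2)]
def g(q,c,A,B):
    x,y,phi,z=q; e=.04*np.array([np.cos(phi),np.sin(phi),0]); m=np.array([x,y,z])
    return np.r_[proj(c,m-e)-A,proj(c,m+e)-B]
for c_,A_,B_ in ((w[0],(233.2,132.2),(314.7,120.7)),(w[1],(294.7,98.2),(385.7,85.7))):
    x=least_squares(g,[.644,-.035,-1.4,.135],args=(c_,np.array(A_),np.array(B_))).x; print(x.round(4),'before z rel',(x[3]-C[2]).round(4))
E
```

```text
[ 0.6442 -0.034   0.7822  0.1318] phi rel deg 39.5 z rel 0.0735 2.2473069467936184e-26
[ 0.6444 -0.0354 -1.3465  0.1387] before z rel 0.0804
[ 0.6442 -0.0353 -1.3575  0.1397] before z rel 0.0814
```

The wing has turned 4.15 rad in all, and its top is at 73.5 mm, against 75 mm nominal when fully down. That is consistent with the end stop. I'll re-press the wing once, farther out on its face, to make sure the hub wasn't what jammed.

```bash
python3 -m jog '[{"grip":1,"slide":[3.7,0,2],"yaw":-0.149},{"grip":1,"slide":[0,0,3],"yaw":-0.149},{"grip":1,"slide":[0,0,0],"yaw":-0.149},{"grip":1,"slide":[0,0,0],"yaw":-0.149},{"grip":1,"slide":[0,0,0],"yaw":-0.149},{"grip":1,"slide":[2.3,-2.9,0],"yaw":0},{"grip":1,"slide":[0,0,0],"yaw":0}]'>/dev/null; python3 wf.py
```

```text
clampframe TCP mm [-49.2 -71.4 196.9] tool yaw rel 2.261 tip z 123.9 q7 0.661 F [ 1.6 -0.3 -0.9] t 20.25
axis in tool xy mm [23.  84.2]
```

```bash
python3 -m jog '[{"grip":1,"slide":[0.1,2.7,0],"yaw":0},{"grip":1,"slide":[0.1,2.7,0],"yaw":0},{"grip":1,"slide":[0,0,2.2],"yaw":0},{"grip":1,"slide":[0,0,2.2],"yaw":0},{"grip":1,"slide":[0,0,2.3],"yaw":0},{"grip":1,"slide":[0.3,0,0],"yaw":0},{"grip":1,"slide":[0,0,0],"yaw":0}]'>/dev/null; python3 wf.py; python3 -m jog '[{"grip":1,"slide":[0.3,0,0],"yaw":0},{"grip":1,"slide":[0,0,0],"yaw":0}]'>/dev/null; python3 wf.py; python3 -m jog '[{"grip":1,"slide":[0.2,0,0],"yaw":0.02},{"grip":1,"slide":[0.15,0,0],"yaw":0.03},{"grip":1,"slide":[0,0,0],"yaw":0}]'>/dev/null; python3 wf.py
```

```text
clampframe TCP mm [ -7.5 -33.1 132.2] tool yaw rel 2.26 tip z 59.2 q7 0.546 F [-0.3  0.3  1.2] t 20.95
axis in tool xy mm [20.7 26.9]
clampframe TCP mm [ -8.9 -31.5 133.5] tool yaw rel 2.259 tip z 60.5 q7 0.542 F [-0.7 -0.1  0.1] t 21.15
axis in tool xy mm [18.9 26.7]
clampframe TCP mm [-11.5 -29.2 132.4] tool yaw rel 2.206 tip z 59.4 q7 0.491 F [-0.9 -0.3  0. ] t 21.45
axis in tool xy mm [16.8 26.5]
```

```bash
python3 -m jog '[{"grip":1,"slide":[0.2,0,0],"yaw":0},{"grip":1,"slide":[0,0,0],"yaw":0}]'>/dev/null; python3 wf.py; python3 -m jog '[{"grip":1,"slide":[0.2,0,0],"yaw":0},{"grip":1,"slide":[0,0,0],"yaw":0}]'>/dev/null; python3 wf.py; python3 -m jog '[{"grip":1,"slide":[0.2,0,0],"yaw":0},{"grip":1,"slide":[0,0,0],"yaw":0}]'>/dev/null; python3 wf.py
```

```text
clampframe TCP mm [-12.7 -27.9 132.2] tool yaw rel 2.208 tip z 59.2 q7 0.49 F [-0.5  0.3 -0.4] t 21.65
axis in tool xy mm [14.9 26.8]
clampframe TCP mm [-13.2 -27.3 132.3] tool yaw rel 2.207 tip z 59.3 q7 0.488 F [ 5.1 -3.1 -1. ] t 21.85
axis in tool xy mm [14.5 26.8]
clampframe TCP mm [-13.7 -26.9 132.5] tool yaw rel 2.206 tip z 59.5 q7 0.486 F [10.1 -5.9 -4.4] t 22.05
axis in tool xy mm [14.1 26.8]
```

The wing is rigid at flush contact: 12 N with almost no motion, against under 1 N while it was turning. That is the end stop. I'll retreat, check and hand in.

```bash
python3 -m jog '[{"grip":1,"slide":[-1.2,0,0],"yaw":0},{"grip":1,"slide":[-1.2,0,0],"yaw":0},{"grip":1,"slide":[0,0,-4],"yaw":0},{"grip":1,"slide":[0,0,-4],"yaw":0},{"grip":1,"slide":[-3,0,-4],"yaw":0},{"grip":1,"slide":[-3,0,-2],"yaw":0},{"grip":1,"slide":[0,0,0],"yaw":0},{"grip":1,"slide":[0,0,0],"yaw":0}]'>/dev/null; python3 wf.py
python3 - <<'E'
from h import *
a=manip.camera('scene'); b=manip.camera('top')
cv2.imwrite('pics/s6.png',np.hstack([cv2.resize(a[215:335,150:430],(700,300),interpolation=cv2.INTER_CUBIC)]))
E
```

```text
clampframe TCP mm [ 35.2 -92.6 271.6] tool yaw rel 2.207 tip z 198.6 q7 0.622 F [-0.2  0.2 -1. ] t 22.85
axis in tool xy mm [95.1 26.6]
```

View pics/s6.png

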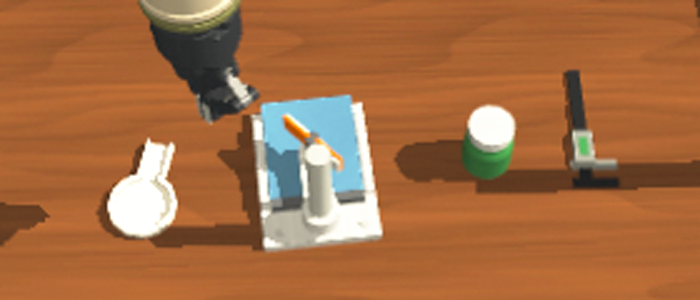

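The scene shows the hand clear, the tile against the stop at about (315,200), the wings at their end angle at about (312,140), and the jar, spoon rest and caliper undisturbed. I'm handing in.

```bash
python3 -c "
from workcell import manip
print(manip.hand_in())"
```

```text
the job is handed in; nothing more can be done
None
```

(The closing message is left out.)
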